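# Tip the toothed jaw face out of its block

## Task

Get the toothed jaw face ready for the pull tester: press its free end down into the cut-away of its wooden block so that the other end tips up, take it by the raised end, and lay it flat, teeth up, in the middle of the black rubber mat. Leave the jaw face with the lengthwise groove in its own block.

Things in the scene. Friction and masses are not known exactly. Their poses are not given: they have to be found in the camera images.
- toothed_face_center (a point): Centre (half-way up) of the jaw face with teeth across its top: loose aluminium plate, 80 (x) x 40 (y) x 12 mm, 0.1 kg, z up. It starts flush in its block, +x half in a close pocket, -x half free over the cut-away. Pressed 8 mm down 30 to 38 mm from centre at -x, it tips 32 degrees and stays so: the +x end then stands 10 (lower edge) to 20 mm above the block, to be gripped across its width.
- toothed_block: Its wooden block, fixed, 106 (x) x 84 (y) x 38 mm high; origin at the centre of the underside, below the plate's centre, axes as the flush plate's. The +x half has a pocket 42 mm wide, 12 mm deep, whose bed ends 1.5 mm to -x of the origin; from there a ramp falls at 32 degrees to the low -x end, in a cut-away 56 mm wide between side walls 38 mm high.
- vee_face_center (a point): Centre of the other jaw face, to be left in its block: a plate of the same size with one wide V groove along its length in place of teeth. It lies the same way in an identical block, at least 0.12 m from the first.
- mat: Thin black rubber mat fixed to the desk, to the right of the blocks, 150 (x) x 110 (y) x 3 mm; origin at the centre of its underside. Keep the arm clear of the pull tester left of the blocks: its base fills about x over 0.46, y from -0.13 to 0.31, 0.28 m high, with a tall column and grips on its left half; pass in front of it, high and drawn in.
Mind the look-alikes: they are no part of the job. Leave any green look-alike of the part that bears toothed_face_center alone.

How it is judged:
On the way:
1. the toothed jaw face stands tipped in its block, its other end up, by at least 23 degrees (angle between toothed_face_center's own z axis and vertical between 0.4 and 0.8 rad and z of toothed_face_center in the frame of toothed_block below 0.042 m and horizontal distance between toothed_face_center and toothed_block below 0.02 m), for 0.2 s.
At the end, for the whole second after the job is handed in: The toothed jaw face lies at rest on the mat, teeth up and level within 10 degrees, its centre within 25 mm of the mat's centre; the grooved jaw face is within 15 mm of where it was (horizontal distance between toothed_face_center and mat below 0.025 m and height (world z) of toothed_face_center below 0.014 m and angle between toothed_face_center's own z axis and vertical below 0.17 rad and linear speed of toothed_face below 0.02 m/s and distance of vee_face_center from where it was at the start of the episode below 0.015 m); the robot touches nothing.
It fails at once if the grooved jaw face is moved out of place or tipped up (distance of vee_face_center from where it was at the start of the episode above 0.015 m or angle between vee_face_center's own z axis and vertical above 0.3 rad).
It also fails if it takes over 51 s, if anything falls off the work surface, if the arm or the gripper's body presses on something with over 40 N, if the wrist force passes 120 N, or if a joint passes its speed limit or range.

## Robot

A 6-joint arm with a two-finger parallel gripper is mounted at the origin on a cart in front of the work surface, level with it; the furniture and walls round the work are solid. World frame = base frame: x ahead of the robot, y to its left, z up, the work surface at z = 0. Lengths are in m, angles in rad, forces in N, time in s.
With the tool pointing down it reaches from about 0.275 to 0.775 m from the base axis. Payload 14.6 kg.
Tool frame: the origin (TCP) lies at the very end of the fingers, on their centre line; the grasp point (between the pads) lies 19 mm behind it; y points along the fingers, x is the direction in which the jaws open and shut, and the axes are right-handed (so a half turn about y gives the same grasp; the last joint's range is limited). The gripper opens to 85 mm and grips with 20 to 120 N. Pads are 22 mm wide; open, the fingers measure 114 mm over their backs; the gripper's body (76 mm by 85 mm) begins 54 mm behind the grasp point. The pads swing forward as they close: fully open they stand 13 mm farther back than shut.
Start: joints at [-0.155, 0.263, -0.048, 1.259, 0, 1.415], TCP at [0.525, -0, 0.231] pointing down, gripper open.
Joint ranges: [-2.65, 2.65], [-0.89, 1.7], [-1.18, 1.37], [-2.13, 2.11], [-1.35, 1.29], [-3.14, 3.14]. Speed limits (rad/s): [1.89, 1.89, 2.57, 2.79, 3.14, 3.14].

## Interface

Orientations are given as a unit quaternion [x, y, z, w].
In Python, from rig import manip gives the robot as it stands.
- The arm moves only by the tool apply_moves, never from a script. Its argument "plan" is a list of rows, each a list of 5 numbers: the gripper command: -1 is shut, 1 is fully open, values between are in proportion, then the shift along the tool's x, y, z in units of 40 mm (1.0 is 40 mm), then the turn about the tool's y in units of 8 degrees (1.0 is 8 degrees). A call has 1 to 10 rows; each row is the pose to reach, as a shift and turn from the pose commanded when the call began, along the tool's axes at that moment; what a row does not reach only later rows make up. A row lasts 1/10 s, in which the tool goes at most 50 mm and 8.59 degrees, less where a joint would pass 70% of its speed; a pose out of reach is approached as far as the arm can. A call with a gripper value outside its range is refused whole. The fingers move at their own pace and stop on an object; "grip_force" is the grip in N (left out, the last holds). Time passes only in rows, so rows that repeat a pose let the fingers close. It gives the time, the measured TCP pose, the force and the opening at its end, in the units of the state.
- manip.read_state(): the state, without advancing time (a new reading comes with each control period).
- manip.read_camera(name): name is "scene" or "side" or "wrist"; returns (picture, depth): 480x640x3 uint8, red, green, blue; 480x640 float32, m along the optical axis (not along the pixel's ray), 0 where there is no reading.
- manip.calibration(name): a dict with "fx", "fy", "cx", "cy" (pixels), "world_to_cam" (4x4, takes a point from world to camera coordinates). Camera axes: x right, y down, z forward; pixel columns grow to the right and rows downward; lengths in m; the calibration is good to about 2 mm. A picture is of the moment at which its call begins: read the wrist's pose just before it. calibration takes no time and is no camera call; for the wrist camera it gives the pose at the moment of the call.
- manip.hand_in(): hands the job in, once; it reports no verdict.
The state is a dict: "t": time; "joints": joint angles; "joint_vel": joint speeds; "tau": joint torques, N m; "position": TCP position; "tcp_rot": TCP orientation; "contact_force": force on the tool from outside, world axes, zero at the start; "wrist_torque": the same for the moment, N m; "grip_width": finger opening in m.
Only numpy, scipy, OpenCV 4.12 (cv2) and the standard library are available. Lean on these libraries where they do the work, as an engineer would, in place of code of your own. Each camera call takes 0.05 s, during which the arm holds its last target. There are 200 camera calls.

## Working session

There is one attempt and no reset: what is moved stays moved. The work goes in short steps, Python scripts to look and compute and a tool call to move; the robot and the scene stay as the last step left them, time stands still between calls to the robot, and variables do not carry over. Pictures are saved under pics/ and viewed, about 8 in all and at most 12, crops included, and the job is handed in when it is done.

Besides the shell and the picture viewer there is one more tool, called after ">>>" in YAML: its name, and indented under it one key for each argument. apply_moves: Moves the arm, as the interface text tells. Its arguments: {"type":"object","properties":{"plan":{"type":"array"},"grip_force":{"type":"number"}},"required":["plan"]}

```bash
mkdir -p pics
cat > h.py <<'E'
import numpy as np, cv2
from rig import manip
from scipy.spatial.transform import Rotation as R
def cloud(name):
    c=manip.calibration(name); p,d=manip.read_camera(name)
    v,u=np.mgrid[:480,:640]
    P=np.stack([(u-c['cx'])/c['fx']*d,(v-c['cy'])/c['fy']*d,d,np.ones_like(d)],-1)
    W=P@np.linalg.inv(np.array(c['world_to_cam'])).T
    W=W[...,:3]; W[d==0]=np.nan
    return p,d,W
E
python3 - <<'E'
from h import *
s=manip.read_state(); print(s['t'],s['position'],s['tcp_rot'],s['grip_width'],R.from_quat(s['tcp_rot']).as_matrix().round(3))
for n in ['scene','side']:
    p,d,W=cloud(n); np.savez(f'{n}0.npz',p=p,d=d,W=W); cv2.imwrite(f'pics/{n}0.png',p[...,::-1])
E
```

```text
0.0 [5.24724843e-01 3.54218927e-05 2.30814100e-01] [-7.07048834e-01  3.79547047e-04  3.89979688e-04  7.07164514e-01] 0.08554558351222846 [[ 1.    -0.001 -0.   ]
 [ 0.     0.     1.   ]
 [-0.001 -1.     0.   ]]
```

View pics/scene0.png

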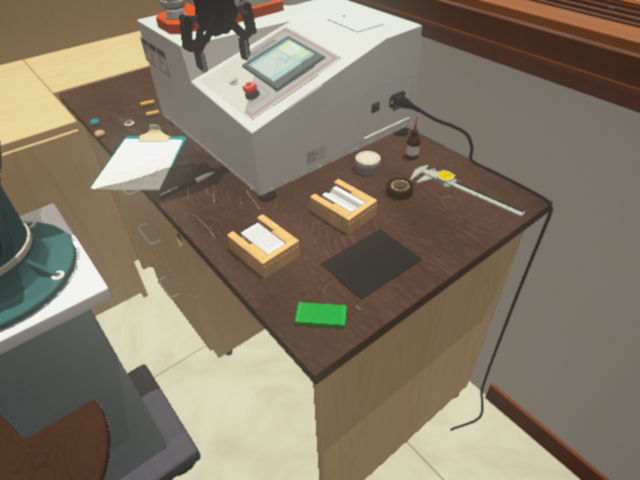

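View pics/side0.png

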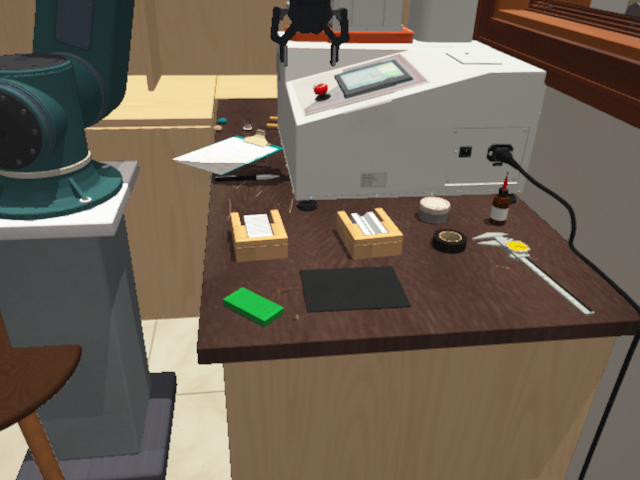

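The candidates are the left block's plate (scene 264,240 / side 258,225), the right block's plate (scene 345,200 / side 370,222, which shows a dark lengthwise band) and the green look-alike (scene 321,315), which is excluded. Next I'll check a close crop and measure.

Run:
```python
from h import *
a=np.load('scene0.npz'); b=np.load('side0.npz')
A=cv2.resize(a['p'][165:285,215:395],(720,480),interpolation=cv2.INTER_CUBIC)[:300+180]
B=cv2.resize(b['p'][195:270,215:415],(800,300),interpolation=cv2.INTER_CUBIC)
A=cv2.resize(A,(450,300)); 
cv2.imwrite('pics/crop.png',np.vstack([B,np.pad(A,((0,0),(0,350),(0,0)))])[...,::-1])
for n,q in (('scene',a),('side',b)):
    W=q['W']; p=q['p'].astype(int)
    def rect(m,t):
        m=cv2.morphologyEx(m.astype('uint8'),cv2.MORPH_OPEN,np.ones((2,2)))
        k,l,st,c=cv2.connectedComponentsWithStats(m)
        for i in range(1,k):
            if st[i,4]>60:
                X=W[l==i]; r=cv2.minAreaRect((X[:,:2]*1000).astype('float32'))
                print(n,t,st[i,4],np.round(c[i]),'z',np.nanmedian(X[:,2]).round(4),[np.round(x,1) for x in r],'rgb',p[l==i].mean(0).round())
    reg=(W[...,0]>.2)&(W[...,0]<.8)&(W[...,1]<0.1)&(W[...,1]>-.6)
    z=W[...,2]
    rect(reg&(z>.03)&(z<.045)&(np.abs(W[...,0])<.62),'block/plates')
    grey=(p.max(-1)-p.min(-1)<30)&(p.min(-1)>90)
    rect(reg&(z>.015)&(z<.05)&grey,'grey')
    rect(reg&(abs(z)<.012)&(p.max(-1)<45)&(p.max(-1)-p.min(-1)<9),'mat')
```

```text
scene block/plates 590 [260. 173.] z 0.0348 [array([505.1, -51.9]), array([118.3, 267.6]), np.float64(30.6)] rgb [125. 122. 113.]
scene block/plates 1039 [342. 205.] z 0.0369 [array([nan, nan]), array([0., 0.]), np.float64(0.0)] rgb [210. 191. 157.]
scene block/plates 1790 [265. 242.] z 0.0374 [array([ 420.1, -266.2]), array([109.6,  99.3]), np.float64(8.4)] rgb [220. 197. 157.]
scene grey 1665 [290. 166.] z 0.0337 [array([604.9, -78.8]), array([197.4, 395.5]), np.float64(54.3)] rgb [124. 119. 110.]
scene grey 508 [344. 199.] z 0.0367 [array([ 598.4, -277.1]), array([44.6, 81. ]), np.float64(4.4)] rgb [219. 217. 207.]
scene grey 677 [263. 239.] z 0.0373 [array([ 408.1, -261.4]), array([100.2,  32.7]), np.float64(62.3)] rgb [231. 229. 221.]
side block/plates 494 [330. 193.] z 0.0352 [array([ 553.7, -139.3]), array([ 17.8, 137. ]), np.float64(84.7)] rgb [128. 125. 119.]
side block/plates 1445 [259. 230.] z 0.0367 [array([ 419.2, -234.6]), array([193.3,  78.8]), np.float64(53.6)] rgb [220. 196. 156.]
side block/plates 1031 [365. 229.] z 0.0366 [array([ 574.9, -238.7]), array([179.8,  52.9]), np.float64(66.9)] rgb [210. 189. 155.]
side grey 2172 [370. 191.] z 0.0343 [array([630.4, -61.2]), array([114.5, 374.9]), np.float64(64.4)] rgb [124. 119. 113.]
side grey 488 [370. 224.] z 0.0365 [array([ 599.8, -240.2]), array([156.6,  45.5]), np.float64(81.0)] rgb [224. 222. 215.]
side grey 519 [258. 227.] z 0.0366 [array([ 410.8, -230.8]), array([ 44.7, 156.1]), np.float64(0.1)] rgb [238. 236. 229.]
side mat 170 [237. 179.] z 0.0048 [array([374.4,  15.4]), array([11.5, 85.5]), np.float64(92.9)] rgb [22. 19. 18.]
side mat 119 [308. 207.] z 0.0068 [array([ 509.8, -137.7]), array([21.9, 36.9]), np.float64(85.6)] rgb [33. 30. 30.]
side mat 160 [448. 249.] z 0.0047 [array([ 731. , -316.3]), array([22.2, 53.1]), np.float64(72.9)] rgb [24. 19. 17.]
```

View pics/crop.png

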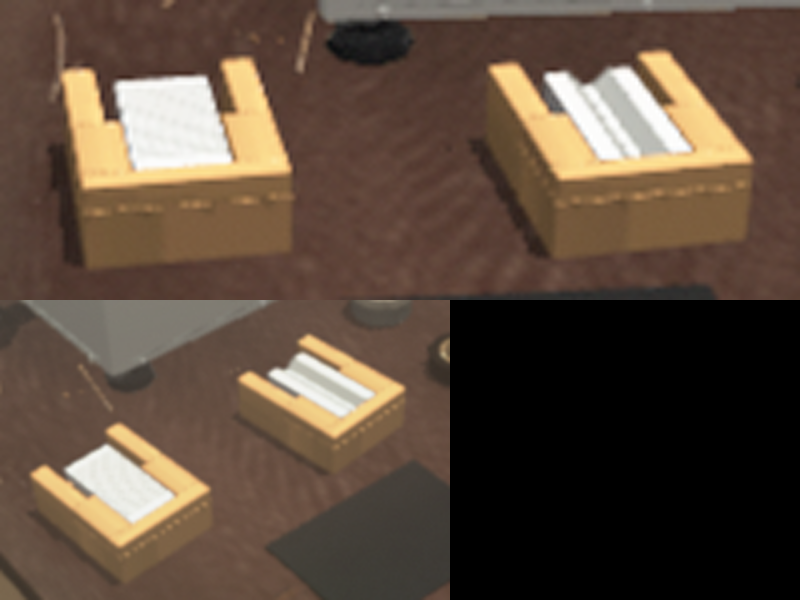

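The crop shows that the left plate (side 258,225) carries the teeth. The right plate (370,222) has the V groove. Both cut-aways face +y, so block +x is roughly world −y. Now for exact poses, by intersecting pixels with known planes.

```bash
cat >> h.py <<'E'
def plane(c,uv,z):
    T=np.linalg.inv(np.array(c['world_to_cam'])); uv=np.atleast_2d(uv)
    r=np.c_[(uv[:,0]-c['cx'])/c['fx'],(uv[:,1]-c['cy'])/c['fy'],np.ones(len(uv))]@T[:3,:3].T
    o=T[:3,3]; return o+r*((z-o[2])/r[:,2])[:,None]
def big(m,seed):
    k,l,st,c=cv2.connectedComponentsWithStats(m.astype('uint8')); return l==l[seed[1],seed[0]]
E
python3 - <<'E'
from h import *
for n,seeds,ms in (('scene',[(263,239),(344,199)],(371,263)),('side',[(258,227),(372,224)],(355,288))):
    q=np.load(n+'0.npz'); p=q['p'].astype(int); W=q['W']; c=manip.calibration(n)
    sat=p.max(-1)-p.min(-1)
    for s in seeds:
        for nm,m in (('plate',(sat<25)&(p.min(-1)>110)&(W[...,2]>.02)),):
            m=big(m,s); v,u=np.nonzero(m); X=plane(c,np.c_[u,v],.038)[:,:2]*1000
            print(n,nm,m.sum(),cv2.minAreaRect(X.astype('float32')),X.mean(0))
    m=big((p.max(-1)<60)&(sat<14),ms); v,u=np.nonzero(m); X=plane(c,np.c_[u,v],.003)[:,:2]*1000
    print(n,'mat',m.sum(),p[ms[1],ms[0]],cv2.minAreaRect(X.astype('float32')),X.mean(0))
W=np.load('scene0.npz')['W'];z=W[...,2]
for x in np.arange(.3,.6,.04):
    print(round(x,2),[np.round(np.nanmax(np.r_[-1,z[(abs(W[...,0]-x)<.02)&(abs(W[...,1]-y)<.02)&(z<.5)]]),3) for y in (.0,-.04,-.08,-.12,-.16,-.2)])
E
```

```text
scene plate 656 ((407.22589111328125, -266.5562744140625), (42.74299621582031, 79.68505096435547), 4.377218246459961) [ 408.05624463 -266.69400935]
scene plate 496 ((595.6171264648438, -274.654541015625), (44.46143341064453, 79.24325561523438), 5.85551643371582) [ 596.33210552 -275.12751395]
scene mat 304341 [64 60 54] ((746.682373046875, 196.25634765625), (1979.771484375, 2772.61962890625), 46.78245544433594) [ 600.81509264 -188.75326295]
side plate 517 ((408.80621337890625, -267.1556091308594), (40.452632904052734, 77.49871063232422), 5.17876672744751) [ 408.86452163 -268.48513397]
side plate 469 ((597.3714599609375, -273.6080322265625), (41.588951110839844, 77.44129943847656), 7.460487365722656) [ 597.23444999 -275.83986198]
side mat 4087 [47 47 45] ((543.4237060546875, -413.9668273925781), (111.08233642578125, 149.3247833251953), 89.40811920166016) [ 542.8166662  -417.35958552]
0.3 [np.float64(-0.752), np.float64(-0.017), np.float64(-0.009), np.float64(-0.752), np.float64(-0.753), np.float64(-0.001)]
0.34 [np.float64(0.013), np.float64(0.004), np.float64(0.003), np.float64(0.003), np.float64(0.003), np.float64(0.004)]
0.38 [np.float64(0.014), np.float64(0.003), np.float64(0.003), np.float64(0.003), np.float64(0.003), np.float64(0.04)]
0.42 [np.float64(0.013), np.float64(0.004), np.float64(0.004), np.float64(0.003), np.float64(0.004), np.float64(0.039)]
0.46 [np.float64(0.349), np.float64(0.003), np.float64(0.003), np.float64(0.003), np.float64(0.003), np.float64(0.042)]
0.5 [np.float64(0.371), np.float64(0.372), np.float64(0.188), np.float64(0.186), np.float64(0.175), np.float64(0.003)]
0.54 [np.float64(0.352), np.float64(0.369), np.float64(0.222), np.float64(0.195), np.float64(0.185), np.float64(0.002)]
0.58 [np.float64(0.352), np.float64(0.308), np.float64(0.218), np.float64(0.206), np.float64(0.198), np.float64(0.003)]
```

>>> apply_moves:
  plan:
    - [1,-0.6,-0.6,0,0]
    - [1,-1.5,-1.3,0,0]
    - [1,-2.5,-1.8,0,0]
    - [1,-3,-2,0,0]
    - [1,-3,-2,0,0]
    - [1,-3,-2,0,0]

```text
t: 0.7
position: [0.4052, -0.0001, 0.3112]
tcp_rot: [0.707, 0.0, 0.0, -0.707]
contact_force: [-0.2, 0.1, 0.2]
grip_width: 0.0855
```

>>> apply_moves:
  plan:
    - [-1,-0.1,0,-1,-0.6]
    - [-1,-0.1,0,-2,-0.6]
    - [-1,-0.1,0,-3,-0.6]
    - [-1,0,0,-4,-0.6]
    - [-1,0,0,-5,-0.6]
    - [-1,0,1,-5.6,-0.6]
    - [-1,0,2,-5.65,-0.6]
    - [-1,0,3,-5.65,-0.6]
    - [-1,0,3.5,-5.65,-0.6]
    - [-1,0,3.5,-5.65,-0.6]
  grip_force: 80

```text
t: 1.7
position: [0.4042, -0.2253, 0.1681]
tcp_rot: [-0.705, -0.028, 0.031, 0.708]
contact_force: [-0.2, -0.4, 0.7]
grip_width: 0.0001
```

Run:
```python
from h import *
s=manip.read_state(); print(s['t'],s['position'],s['grip_width'],R.from_quat(s['tcp_rot']).as_matrix().round(3))
c=manip.calibration('wrist'); p,d,W=cloud('wrist'); np.savez('w1.npz',p=p,d=d,W=W); cv2.imwrite('pics/w1.png',p[...,::-1])
import pickle; pickle.dump(c,open('w1.pkl','wb'))
```

```text
1.7 [ 0.40415027 -0.22526773  0.16808157] 9.299376683419564e-05 [[ 0.996 -0.005 -0.084]
 [ 0.084  0.004  0.996]
 [-0.004 -1.     0.004]]
```

View pics/w1.png

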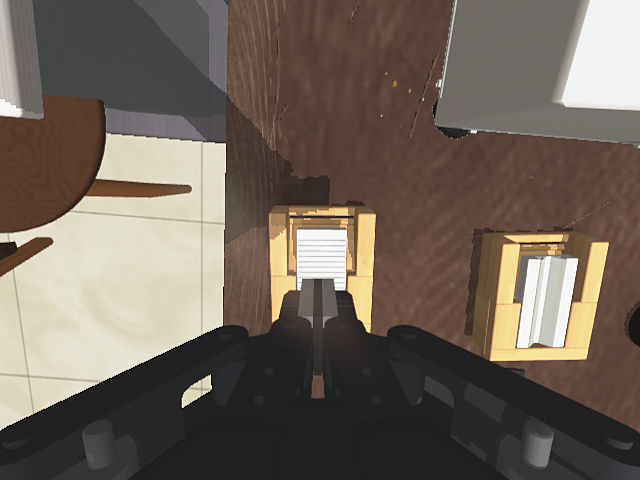

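The wrist view shows the toothed plate ahead of the closed fingers, with its free end at about (297..347, 228) and square to the image. The grooved plate is at (545,300).

Run:
```python
from h import *
import pickle; c=pickle.load(open('w1.pkl','rb')); q=np.load('w1.npz'); p=q['p'].astype(int)
m=big((p.max(-1)-p.min(-1)<25)&(p.min(-1)>150),(320,250)); v,u=np.nonzero(m)
print(u.min(),u.max(),v.min(),v.max())
for t,uv in (('free corners',[(296.5,228),(347.5,228)]),('block outer near cutaway',[(269.5,206.5),(376,206.5)]),('wall sides lower',[(271,320),(374,320)])): print(t,(plane(c,uv,.038)*1000).round(1))
print('depth z plate',np.nanmedian(q['W'][235:270,300:345,2]))
```

```text
297 346 229 290
free corners [[ 386.3 -226.2   38. ]
 [ 426.1 -222.7   38. ]]
block outer near cutaway [[ 364.3 -210.9   38. ]
 [ 446.2 -203.9   38. ]]
wall sides lower [[ 370.4 -307.4   38. ]
 [ 456.8 -299.8   38. ]]
depth z plate 0.037025978762879413
```

>>> apply_moves:
  plan:
    - [-1,0.04,0.8,-0.04,0]
    - [-1,0.04,1.6,-0.04,0]
    - [-1,0.04,2.3,-0.04,0]
    - [-1,0.04,2.7,-0.04,0]
    - [-1,0.04,3.0,-0.04,0]
    - [-1,0.04,3.0,-0.04,0]

```text
t: 2.35
position: [0.4072, -0.2277, 0.051]
tcp_rot: [-0.706, -0.029, 0.03, 0.707]
contact_force: [0.1, 0.6, -0.1]
grip_width: -0.0001
```

>>> apply_moves:
  plan:
    - [-1,0,0.1,0,0]
    - [-1,0,0.2,0,0]
    - [-1,0,0.25,0,0]
    - [-1,0,0.3,0,0]
    - [-1,0,0.35,0,0]
    - [-1,0,0.4,0,0]
    - [-1,0,0.4,0,0]

```text
t: 3.05
position: [0.4066, -0.2274, 0.0351]
tcp_rot: [-0.706, -0.03, 0.03, 0.707]
contact_force: [0.7, 0.1, 1.0]
grip_width: -0.0001
```

>>> apply_moves:
  plan:
    - [-1,0,0.05,0,0]
    - [-1,0,0.1,0,0]
    - [-1,0,0.15,0,0]
    - [-1,0,0.2,0,0]
    - [-1,0,0.2,0,0]

```text
t: 3.55
position: [0.4066, -0.2274, 0.027]
tcp_rot: [-0.706, -0.029, 0.03, 0.707]
contact_force: [0.1, -0.1, -0.5]
grip_width: -0.0004
```

```bash
cat > look.py <<'E'
from h import *
import sys,pickle
n=sys.argv[1]; s=manip.read_state(); print(s['t'],s['position'],s['contact_force'],s['grip_width'])
c=manip.calibration('wrist'); p,d,W=cloud('wrist'); np.savez(n+'.npz',p=p,d=d,W=W); pickle.dump(c,open(n+'.pkl','wb')); A=p[100:420,180:460]
p2,d2,W2=cloud('side'); np.savez(n+'s.npz',p=p2,d=d2,W=W2); B=p2[140:320,200:440]
cv2.imwrite(f'pics/{n}.png',np.hstack([cv2.resize(A,(350,400)),cv2.resize(B,(450,400))])[...,::-1])
E
python3 look.py l1
```

```text
3.55 [ 0.40659271 -0.22737288  0.02701502] [ 0.1252002  -0.10194552 -0.5478857 ] -0.0004102749464753915
```

View pics/l1.png

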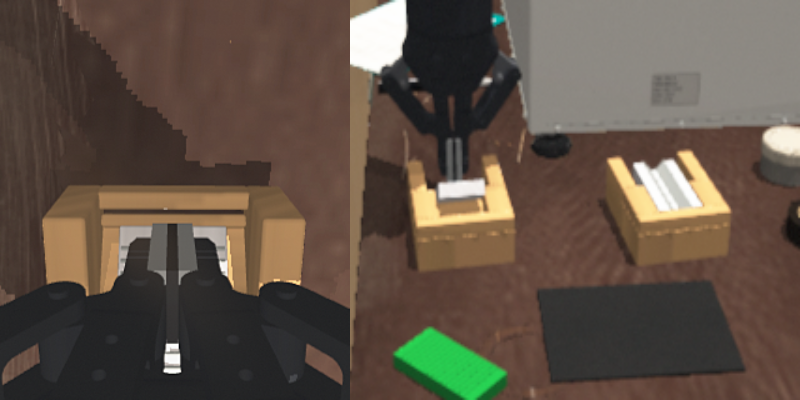

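The side view shows the raised end standing out of the block (crop 462,188), so the plate has tipped. I'll lift off and measure the tilt.

>>> apply_moves:
  plan:
    - [-1,0,-0.3,0,0]
    - [-1,0,-0.9,0,0]
    - [-1,0,-1.8,0,0]
    - [-1,0,-2.6,0,0]
    - [1,0,-2.8,0,0]
    - [1,0,-2.8,0,0]
    - [1,0,-2.8,0,0]

```text
t: 4.35
position: [0.4064, -0.2272, 0.1384]
tcp_rot: [-0.706, -0.029, 0.03, 0.707]
contact_force: [-0.3, -0.5, 0.4]
grip_width: 0.0435
```

```bash
python3 look.py l2
python3 - <<'E'
from h import *
for n in ('l2','l2s'):
    q=np.load(n+'.npz'); p=q['p'].astype(int); W=q['W']
    a=np.radians(5); e=np.array([np.sin(a),-np.cos(a)]); f=np.array([np.cos(a),np.sin(a)])
    D=W[...,:2]-[.409,-.265]; l=D@e; w=D@f
    m=(p.max(-1)-p.min(-1)<30)&(p.min(-1)>110)&(abs(l)<.05)&(abs(w)<.023)&(W[...,2]<.07)
    print(n,m.sum())
    for k in np.arange(-.045,.05,.01):
        s=m&(abs(l-k)<.005)
        if s.sum()>4: print(round(k*1000),s.sum(),np.median(W[s][:,2]).round(4),np.max(W[s][:,2]).round(4),'w',w[s].min().round(4),w[s].max().round(4))
E
```

```text
4.35 [ 0.40638574 -0.22720496  0.13835684] [-0.29091908 -0.49089925  0.39249024] 0.043455015669105666
l2 5784
-45 51 0.0142 0.0161 w -0.0191 0.0194
-35 813 0.0176 0.0227 w -0.0197 0.0199
-25 782 0.024 0.0279 w -0.0197 0.0199
-15 820 0.0302 0.035 w -0.0193 0.0196
-5 865 0.0364 0.0421 w -0.0197 0.02
5 874 0.0427 0.047 w -0.0197 0.0198
15 935 0.0489 0.0537 w -0.02 0.0196
25 644 0.054 0.0574 w -0.0199 0.0192
l2s 166
15 5 0.0508 0.052 w -0.0194 0.0174
25 132 0.0514 0.0557 w -0.0198 0.0194
35 29 0.0486 0.0522 w -0.0189 0.0184
```

View pics/l2.png

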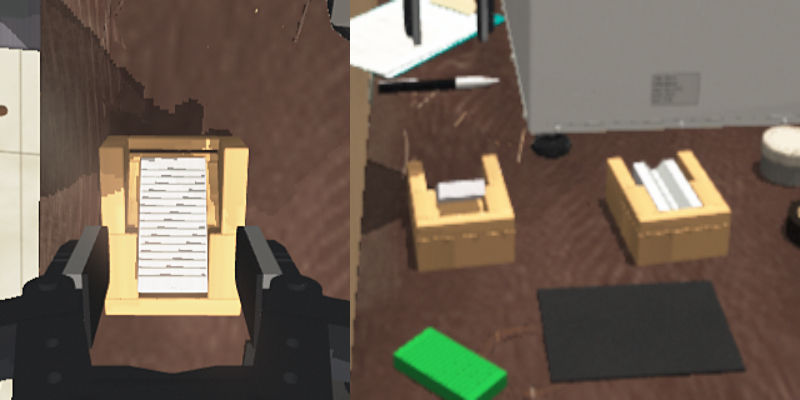

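It is tipped 32° (slope 0.63), is centred across its width, and has its upper edge at l≈29 mm, z≈57 mm. Next I grip the raised end at l≈26 mm.

>>> apply_moves:
  plan:
    - [1,0,0,-0.8,0]
    - [1,0,0,-1.6,0]
    - [1,0,0,-1.6,0]
    - [1,0,0.7,-1.6,0]
    - [1,0,1.4,-1.6,0]
    - [1,0,1.9,-1.6,0]
    - [1,0,2.2,-1.6,0]
    - [1,0,2.38,-1.6,0]
    - [1,0,2.38,-1.6,0]

```text
t: 5.35
position: [0.4115, -0.2904, 0.043]
tcp_rot: [-0.706, -0.029, 0.03, 0.707]
contact_force: [0.2, -0.2, 0.8]
grip_width: 0.0858
```

>>> apply_moves:
  plan:
    - [-0.4,0,0,0,0]
    - [-0.6,0,0,0,0]
    - [-1,0,0,0,0]
    - [-1,0,0,0,0]
    - [-1,0,0,0,0]
    - [-1,0,0,0,0]
    - [-1,0,0,0,0]
    - [-1,0,0,0,0]
  grip_force: 80

```text
t: 6.15
position: [0.4124, -0.2918, 0.0447]
tcp_rot: [0.707, 0.03, -0.029, -0.706]
contact_force: [-0.0, -0.8, 5.7]
grip_width: 0.037
```

>>> apply_moves:
  plan:
    - [-1,0,-0.1,0,0]
    - [-1,0,-0.3,0,0]
    - [-1,0,-0.6,0,0]
    - [-1,0,-1,0,0]
    - [-1,0,-1.4,0,0]
    - [-1,0,-1.8,0,0]
    - [-1,0,-2.0,0,0]
    - [-1,0,-2.0,0,0]

```text
t: 6.95
position: [0.4125, -0.2916, 0.1251]
tcp_rot: [0.707, 0.03, -0.029, -0.706]
contact_force: [0.3, -0.3, -2.1]
grip_width: 0.0372
```

```bash
python3 look.py l3
python3 - <<'E'
from h import *
for n in ('l3','l3s'):
    q=np.load(n+'.npz'); p=q['p'].astype(int); W=q['W']
    a=np.radians(5); e=np.array([np.sin(a),-np.cos(a)]); f=np.array([np.cos(a),np.sin(a)])
    D=W[...,:2]-[.4115,-.2905]; l=D@e; w=D@f
    m=(p.max(-1)-p.min(-1)<30)&(p.min(-1)>110)&(abs(l)<.09)&(abs(w)<.023)&(W[...,2]<.15)&(W[...,2]>.045)
    print(n,m.sum())
    for k in np.arange(-.085,.05,.01):
        s=m&(abs(l-k)<.005)
        if s.sum()>4: print(round(k*1000),s.sum(),np.median(W[s][:,2]).round(4),'w',w[s].min().round(4),w[s].max().round(4))
E
```

```text
6.95 [ 0.41248256 -0.29160266  0.12511349] [ 0.31403165 -0.33868145 -2.05918883] 0.03721301469878374
l3 15272
-65 1103 0.095 w -0.0197 0.0201
-55 1998 0.1004 w -0.0197 0.0202
-45 2128 0.1068 w -0.0197 0.0202
-35 2184 0.113 w -0.0198 0.0201
-25 2401 0.1195 w -0.0196 0.0201
-15 2448 0.1258 w -0.0197 0.02
-5 2532 0.1323 w -0.0195 0.0201
5 478 0.1348 w -0.0183 0.0188
l3s 158
-5 31 0.1326 w -0.0156 0.0155
5 126 0.1295 w -0.0184 0.0182
```

View pics/l3.png

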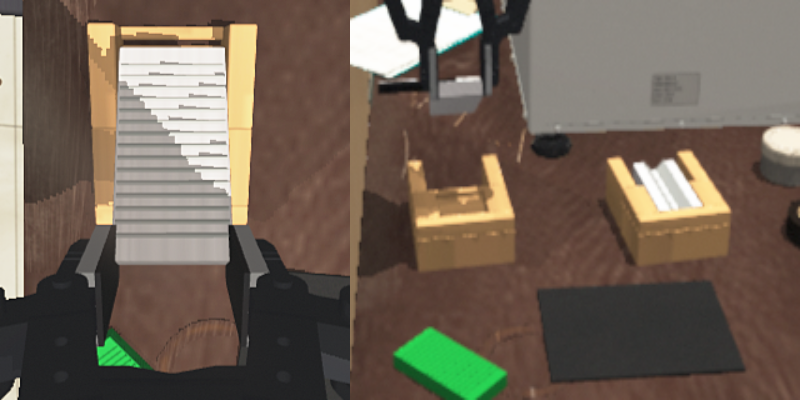

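It is held at 32°, with the grooved plate untouched. Carrying it over the mat.

>>> apply_moves:
  plan:
    - [-1,0.2,0,-0.7,0]
    - [-1,0.5,0,-1.5,0]
    - [-1,1.0,0,-2.2,0]
    - [-1,1.5,0,-2.8,0]
    - [-1,2.1,0,-3.4,0]
    - [-1,2.7,0,-3.8,0]
    - [-1,3.0,0,-4.02,0]
    - [-1,3.0,0.8,-4.02,0]
    - [-1,3.0,1.5,-4.02,0]
    - [-1,3.0,1.5,-4.02,0]

```text
t: 8.05
position: [0.5433, -0.4396, 0.0594]
tcp_rot: [-0.705, -0.028, 0.031, 0.708]
contact_force: [-0.6, 0.6, -0.7]
grip_width: 0.0369
```

```bash
python3 look.py l4
python3 - <<'E'
from h import *
q=np.load('l4.npz'); p=q['p'].astype(int); W=q['W']; s=manip.read_state()['position']
a=np.radians(5); e=np.array([np.sin(a),-np.cos(a)]); f=np.array([np.cos(a),np.sin(a)])
D=W[...,:2]-s[:2]; l=D@e; w=D@f
m=(p.max(-1)-p.min(-1)<30)&(p.min(-1)>90)&(abs(l)<.09)&(abs(w)<.023)&(W[...,2]>.02)
for k in np.arange(-.085,.05,.01):
    t=m&(abs(l-k)<.005)
    if t.sum()>4: print(round(k*1000),t.sum(),np.median(W[t][:,2]).round(4))
m=(W[...,2]<.012)&(p.max(-1)<65)&(p.max(-1)-p.min(-1)<10); print(m.sum(),[np.nanpercentile(W[m][:,i],[1,50,99]).round(4) for i in (0,1,2)])
E
```

```text
8.05 [ 0.54332418 -0.43959123  0.05935944] [-0.59918943  0.59034542 -0.69670665] 0.03691051687744807
-65 1700 0.0307
-55 2035 0.0369
-45 2172 0.0432
-35 2279 0.0495
-25 2487 0.0557
-15 3259 0.0627
-5 2273 0.0676
5 168 0.0656
31375 [array([0.4709, 0.556 , 0.6178]), array([-0.4648, -0.4016, -0.3596]), array([0.0011, 0.0027, 0.0042])]
```

View pics/l4.png

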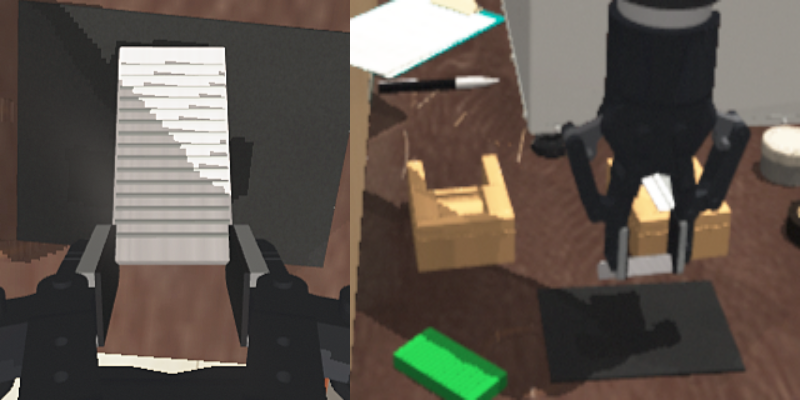

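The mat centre comes out at (0.544,-0.415) from both cameras, and the plate hangs over it, still tilted. I'll lower gently with a soft grip so that it turns flat.

>>> apply_moves:
  plan:
    - [-1,0,0.15,-0.02,0]
    - [-1,0,0.3,-0.04,0]
    - [-1,0,0.4,-0.04,0]
    - [-1,0,0.5,-0.04,0]
    - [-1,0,0.6,-0.04,0]
    - [-1,0,0.7,-0.04,0]
    - [-1,0,0.8,-0.04,0]
    - [-1,0,0.9,-0.04,0]
    - [-1,0,0.9,-0.04,0]
  grip_force: 25

```text
t: 9.05
position: [0.5462, -0.4447, 0.0292]
tcp_rot: [0.708, 0.03, -0.029, -0.705]
contact_force: [0.9, -6.4, 8.8]
grip_width: 0.0371
```

>>> apply_moves:
  plan:
    - [-1,0,0.1,0,0]
    - [-1,0,0.15,0,0]
    - [-1,0,0.2,0,0]
    - [-1,0,0.2,0,0]
  grip_force: 20

```text
t: 9.45
position: [0.5462, -0.4447, 0.0213]
tcp_rot: [0.708, 0.03, -0.029, -0.705]
contact_force: [1.0, -5.3, 9.8]
grip_width: 0.0368
```

```bash
cat > chk.py <<'E'
from h import *
import pickle
s=manip.read_state()['position']; print(s); p,d,W=cloud('wrist'); p=p.astype(int)
D=W[...,:2]-[.5434,-.415]
m=(p.max(-1)-p.min(-1)<30)&(p.min(-1)>90)&(np.linalg.norm(D,axis=-1)<.08)&(W[...,2]>.007)&(W[...,2]<.07)
X=W[m]; A=np.c_[X[:,:2]-X[:,:2].mean(0),np.ones(len(X))]; k=np.linalg.lstsq(A,X[:,2],rcond=None)[0]
print(m.sum(),'rect',cv2.minAreaRect((X[:,:2]*1000).astype('float32')),'tilt',np.degrees(np.arctan(np.hypot(*k[:2]))),'zmed',np.median(X[:,2]),np.percentile(X[:,2],[1,99]))
E
python3 chk.py
```

```text
[ 0.54621511 -0.4446834   0.02128342]
20600 rect ((542.510009765625, -412.40655517578125), (53.96793746948242, 88.32125091552734), 5.380270481109619) tilt 16.26383719097523 zmed 0.022900708500830105 [0.01311407 0.05868366]
```

>>> apply_moves:
  plan:
    - [-1,0,0.05,0,0]
    - [-1,0,0.1,0,0]
    - [-1,0,0.15,0,0]
    - [-1,0,0.2,0,0]
    - [-1,0,0.2,0,0]

```text
t: 10.0
position: [0.5459, -0.4443, 0.013]
tcp_rot: [0.707, 0.03, -0.029, -0.706]
contact_force: [0.7, -3.5, 7.5]
grip_width: 0.0367
```

>>> apply_moves:
  plan:
    - [-0.1,0,0,0,0]
    - [0.2,0,0,0,0]
    - [0.5,0,0,0,0]
    - [1,0,0,0,0]
    - [1,0,0,0,0]
    - [1,0,0,0,0]
    - [1,0,-0.5,0,0]
    - [1,0,-1.5,0,0]
    - [1,0,-2.5,0,0]
    - [1,0,-2.5,0,0]

```text
t: 11.0
position: [0.547, -0.4447, 0.1177]
tcp_rot: [0.709, 0.032, -0.028, -0.704]
contact_force: [0.4, 0.5, -0.2]
grip_width: 0.0854
```

```bash
python3 chk.py; python3 look.py l5
```

```text
[ 0.54695014 -0.44465623  0.1176637 ]
6850 rect ((541.598388671875, -406.36639404296875), (40.08431625366211, 80.01300048828125), 4.859156608581543) tilt 0.06921823536809348 zmed 0.013977216627188427 [0.01233358 0.01566123]
11.05 [ 0.5462773  -0.44400971  0.11483512] [-0.62386895 -0.17992395 -0.20005189] 0.08492669047831984
```

View pics/l5.png

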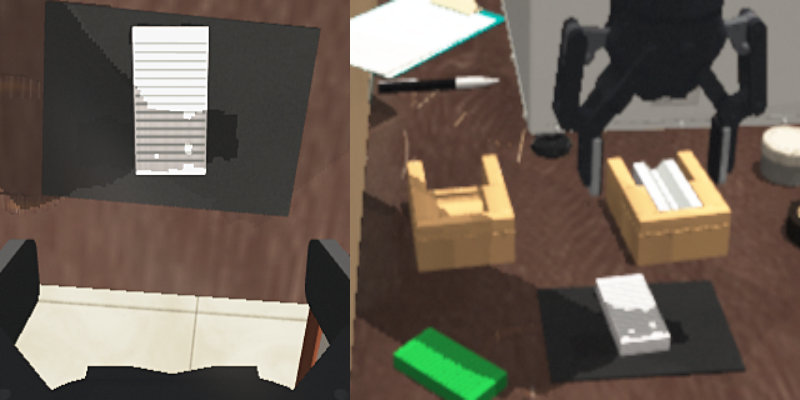

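The plate lies flat (0.07°), teeth up, about 9 mm from the mat's centre. The arm is clear and the grooved plate is still in its block.

```bash
python3 -c "
from rig import manip
print(manip.hand_in())"
```

```text
the job is handed in; nothing more can be done
None
```

The toothed jaw face is lying flat, teeth up, on the black mat, and I handed the job in at about 11 s of the 51 s allowed. I pressed its free end down, which tipped it to about 32°. I then gripped the raised end, carried it over, and lowered it so that it turned flat in a soft grip before release.

- **Final position:** the plate is level to about 0.1°. Its centre is about 9 mm from the mat's centre, against a limit of 25 mm. Its top is at about 14 mm, so its centre is near 8–9 mm high, as it should be resting on the mat.
- **Other parts:** in the last picture the grooved jaw face still sits in its block, judged by eye rather than re-measured. I never went near the green look-alike.
- **Arm:** the gripper was open, about 0.1 m above the desk and clear, with no contact force beyond noise. The highest force reading I saw was about 10 N, while pressing the plate flat.
- **One disagreement:** the finger opening read 37 mm on the 40 mm wide plate, and I did not find out why. The grip held throughout.

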